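# Close a watch case back with a preset torque driver

### The arm

A 6-joint arm with a two-finger parallel gripper is mounted at the origin on the work surface. World frame = base frame: x ahead of the robot, y to its left, z up, the work surface at z = 0. Lengths are in mm, angles in degrees, forces in N, time in s.
With the tool pointing down it reaches from about 350 to 850 mm from the base axis. Payload 8.1 kg.
Tool frame: the origin (TCP) lies on the centre line of the jaws, within the pads' length; the fingertips stand 19 mm ahead of it and the grasp point (between the pads) is the TCP; z points along the fingers, y is the direction in which the jaws open and shut (so a half turn about z gives the same grasp; the last joint's range is limited). The gripper opens to 85 mm and grips with 20 to 120 N. Pads are 22 mm wide; open, the fingers measure 114 mm over their backs; the gripper's body (76 mm by 85 mm) begins 54 mm behind the grasp point. The pads swing forward as they close: fully open they stand 13 mm farther back than shut.
Start: joints at [71.883, 7.471, 85.268, -0, 87.261, -4.893], TCP at [137.231, 584.1, 250.292] pointing down, gripper open.
Joint ranges: [-169.43, 169.43], [-51.17, 129.36], [1.28, 143.12], [-76.62, 256.62], [0, 156.53], [-152.29, 152.29]. Speed limits (degrees/s): [136.94, 136.94, 159.86, 180, 180, 180].

### API

Orientations are given as [roll, pitch, yaw] about the fixed x, y, z axes, in that order (R = Rz(yaw) Ry(pitch) Rx(roll)).
In Python, from bench import r, viewer gives the robot as it stands.
- The arm moves only by the tool carry_out, never from a script. Its argument "commands" is a list that holds one entry, the list of rows, each a list of 7 numbers: the finger opening in mm, from 0 to 85.4, then the shift along the tool's x, y, z in mm, then the turn, a rotation vector about the tool's x, y, z in degrees. A call has 1 to 5 rows; each row is the pose to reach, as a shift and turn from the pose commanded when the call began, along the tool's axes at that moment; what a row does not reach only later rows make up. A row lasts 1/8 s, in which the tool goes at most 62.5 mm and 10.7 degrees, less where a joint would pass 70% of its speed; a pose out of reach is approached as far as the arm can. A call with a gripper value outside its range is refused whole. The fingers move at their own pace and stop on an object; "grip_force" is the grip in N (left out, the last holds). Time passes only in rows, so rows that repeat a pose let the fingers close. It gives the time, the measured TCP pose, the force and the opening at its end, in the units of the state.
- r.sense(): the state, without advancing time (a new reading comes with each control period).
- viewer.snapshot(name): name is "scene" or "top"; returns the picture (400x640x3 uint8, red, green, blue); there is no depth.
- viewer.calibration(name): a dict with "camera_matrix" (3x3 intrinsics, pixels), "rvec" (rotation vector, rad) and "tvec" (3), from world to camera coordinates, as OpenCV has them. Camera axes: x right, y down, z forward; pixel columns grow to the right and rows downward; lengths in mm; the calibration is good to about 2 mm. A picture is of the moment at which its call begins. calibration takes no time and is no camera call.
- r.hand_in(): hands the job in, once; it reports no verdict.
The state is a dict: "time": time; "joint_pos": joint angles; "qd": joint speeds; "joint_efforts": joint torques, N m; "tool_pos": TCP position; "tcp_rot": TCP orientation; "ft_force": force on the tool from outside, world axes, zero at the start; "wrist_torque": the same for the moment, N m; "finger_gap": finger opening in mm.
Only numpy, scipy, OpenCV 4.12 (cv2) and the standard library are available. Lean on these libraries where they do the work, as an engineer would, in place of code of your own. Each camera call takes 0.05 s, during which the arm holds its last target. There are 200 camera calls.

### The job

Take the red-handled torque driver from its blue stand, fit it fully down into the square socket of the brass closing key on the watch case and, pressing it lightly but steadily down so that the cushion under the case gives a little (never hard), turn it clockwise (seen from above) until its handle slips on the bit. Let it slip only a few degrees and stop there: 20 degrees of slip spoils the work. Then stand the driver upright in its blue stand again, let go, and leave the other things on the bench where they are.

Things in the scene. Friction and masses are not known exactly. Their poses are not given: they have to be found in the camera images.
- handle_center (a point): Centre of the red bar handle of the loose torque driver (0.18 kg, stands upright, 90 mm high). Bar 56 mm long (along x), 16 mm thick, 36 mm high: grip it across its thickness from above. z is up the axis; the bit's tip is 72 mm below this point. Below the bar: neck 14 mm wide, 9 mm high; hub 26 mm wide, 10 mm high; then the bit. Bar, neck and hub turn together.
- handle_end (a point): Middle of the bar's end face under the white line, 28 mm from handle_center along its x. The handle turns on the bit only when the clutch slips, at about 0.42 N m, and goes on slipping at that steady torque, with no spring back. Not slipped (start): this point is straight along the bit's x, 72 mm above the tip. Slipping clockwise moves it to the bit's -y.
- bit_tip (a point): Lower tip of the driver's steel bit, on the axis. Square, 13 mm across flats, 24 mm long, its first 5 mm a cone 8 mm wide at the tip. Then a 38 mm round flange, its underside 30 mm above the tip. x and y at right angles to the flats, z up the axis; at the start they agree with the handle's.
- key_socket (a point): Mouth centre of the square socket in the brass key (32 mm square, 22 mm high) on the watch case in the aluminium fixture (120x96x24 mm). Axes square to its sides, z up; mouth 60 mm above bench. 15.2 mm wide, 18 deep, 3 mm chamfer; takes the bit in any quarter turn, 0.19 rad play. Turns about z: clockwise at 0.05 N m until home, a hard stop after 0.2 to 1.1 rad (its pose does not show how far).
- key_mark (a point): Red mark on the key's top: middle of the key's edge, 16 mm from key_socket along the key's x.
- stand_hole (a point): Centre of the mouth of the 26 mm round hole, 36 mm deep, in the blue stand (64 mm square, 40 mm high, fixed), z up. The driver stands in it upright with its flange resting on the stand's top, so its tip is 30 mm below this point.
- cushion (a joint): How far the case and key have been pressed down into the sprung rubber cushion of the fixture: 0 when free, up to 0.008 m, 2.5 N per mm. 1 to 4 mm is right while turning; more than 6 mm (15 N) harms the watch.
- watch0: watch with a white dial, loose bystander on the bench; origin at its foot
- watch1: watch with a blue dial, loose bystander on the bench; origin at its foot
- screwdriver: yellow screwdriver, loose bystander on the bench; origin at its foot
- oil_pot: oil pot, loose bystander on the bench; origin at its foot
- blower: blue hand blower, loose bystander on the bench; origin at its foot
- pin_cup: white pin cup, loose bystander on the bench; origin at its foot
- loupe: black eye loupe, loose bystander on the bench; origin at its foot
- spare_key: spare steel key with a small socket, loose bystander on the bench; origin at its foot

How it is judged (in metres and radians):
On the way, in this order (a step that is already met when the one before it is completed fails the run):
1. the bit is fully down in the key's socket (horizontal distance between bit_tip and key_socket below 0.004 m and z of bit_tip in the frame of key_socket below -0.013 m), for 0.1 s.
2. with the bit in the socket and pressed down by over 0.6 mm (1.5 N), the key has been turned and the handle has slipped clockwise on the bit (all of step 1 and y of handle_end in the frame of bit_tip below -0.001 m and distance of key_mark from where it was at the start of the episode above 0.003 m and value of joint cushion above 0.0006 m), for 0.1 s.
At the end, for the whole second after the job is handed in: Key mark moved over 3 mm; handle slipped clockwise on the bit by 2 to 22 degrees (handle end 1.0 to 10.5 mm off the bit's x line); driver released, at rest in its stand: tip within 8 mm of the hole axis, over 26 mm below its mouth, tilt under 0.12 rad; cushion pressed under 2 mm (y of handle_end in the frame of bit_tip between -0.0105 and -0.001 m and distance of key_mark from where it was at the start of the episode above 0.003 m and horizontal distance between bit_tip and stand_hole below 0.008 m and z of bit_tip in the frame of stand_hole below -0.026 m and angle between bit_tip's own z axis and vertical below 0.12 rad and contact force between the fingers and driver below 0.1 N and linear speed of driver below 0.02 m/s and value of joint cushion below 0.002 m); the robot touches nothing.
It fails at once if the handle slipped on by more than 22 degrees (y of handle_end in the frame of bit_tip below -0.0105 m).
It fails at once if the handle slipped anticlockwise (y of handle_end in the frame of bit_tip above 0.0035 m).
It fails at once if the case was pressed more than 6 mm into its cushion (15 N) (value of joint cushion above 0.006 m).
It fails at once if a bystander was moved by more than 20 mm (distance of any of watch0, watch1, screwdriver, oil_pot, blower, pin_cup, loupe, spare_key from where it was at the start of the episode above 0.02 m).
It also fails if it takes over 69 s, if anything falls off the work surface, if the arm or the gripper's body presses on something with over 40 N, if the wrist force passes 120 N, or if a joint passes its speed limit or range.

## Working session

There is one attempt and no reset: what is moved stays moved. The work goes in short steps, Python scripts to look and compute and a tool call to move; the robot and the scene stay as the last step left them, time stands still between calls to the robot, and variables do not carry over. Pictures are saved under pics/ and viewed, about 8 in all and at most 12, crops included, and the job is handed in when it is done.

Besides the shell and the picture viewer there is one more tool, called after ">>>" as a command line: name --argument value ..., lists and objects as JSON in quotes. carry_out: Moves the arm, as the interface text tells. Its arguments: {"type":"object","properties":{"commands":{"type":"array","items":{"type":"array","items":{"type":"array","items":{"type":"number"}}}},"grip_force":{"type":"number"}},"required":["commands"]}

```bash
mkdir -p pics; cat > h.py <<'E'
from bench import r, viewer
import numpy as np, cv2
def shot(n,f,crop=None,scale=1):
    im=viewer.snapshot(n)[:,:,::-1]
    if crop: x0,y0,x1,y1=crop; im=im[y0:y1,x0:x1]
    cv2.imwrite('pics/'+f,cv2.resize(im,None,fx=scale,fy=scale,interpolation=cv2.INTER_CUBIC))
def cal(n):
    c=viewer.calibration(n); K=np.array(c['camera_matrix'],float);return K,cv2.Rodrigues(np.array(c['rvec'],float))[0],np.array(c['tvec'],float).ravel()
def back(n,px,z):
    K,R,t=cal(n); o=-R.T@t; out=[]
    for u,v in px:
        d=R.T@np.linalg.solve(K,[u,v,1]); out.append(o+d*(z-o[2])/d[2])
    return np.array(out)
def proj(n,P):
    K,R,t=cal(n); p=(R@np.atleast_2d(P).astype(float).T).T+t; p=(K@p.T).T; return p[:,:2]/p[:,2:]
E
python3 - <<'E'
from h import *
a=viewer.snapshot('top');b=viewer.snapshot('scene')
cv2.imwrite('pics/a.png',a[:,:,::-1]);cv2.imwrite('pics/b.png',b[:,:,::-1])
for n in('top','scene'):
    K,R,t=cal(n);print(n,K.round(1).tolist(),(-R.T@t).round(1),R.round(3).tolist())
print(r.sense())
E
```

```text
top [[470.9, 0.0, 322.1], [0.0, 470.9, 198.6], [0.0, 0.0, 1.0]] [ 343.3  -21.1 1322.3] [[0.016, -1.0, 0.003], [-0.981, -0.016, -0.195], [0.195, 0.0, -0.981]]
scene [[441.4, 0.0, 319.1], [0.0, 441.4, 199.8], [0.0, 0.0, 1.0]] [1040.5  476.1 1060.7] [[-0.716, 0.698, -0.005], [0.587, 0.598, -0.546], [-0.378, -0.394, -0.838]]
{'time': 0.1, 'joint_pos': array([ 7.18835012e+01,  7.51401206e+00,  8.53232484e+01, -6.56942242e-04,
        8.72633310e+01, -4.89528372e+00]), 'qd': array([-0.09000227, -0.02619538, -0.00883831, -0.02903695,  0.04599839,
        0.01621149]), 'joint_efforts': array([ 1.11216690e-03, -5.70947242e+01, -5.01944375e+01, -1.69861464e-04,
        7.95922737e-03, -3.16237958e-05]), 'tool_pos': array([137.08242206, 583.63948026, 249.31363701]), 'tcp_rot': array([-1.79899719e+02, -7.93021865e-03,  1.66778810e+02]), 'ft_force': array([-1.14731853,  0.52274874, -0.20345265]), 'wrist_torque': array([-0.02451782,  0.07657071, -0.02659406]), 'finger_gap': 85.0683821276612}
```

View pics/a.png

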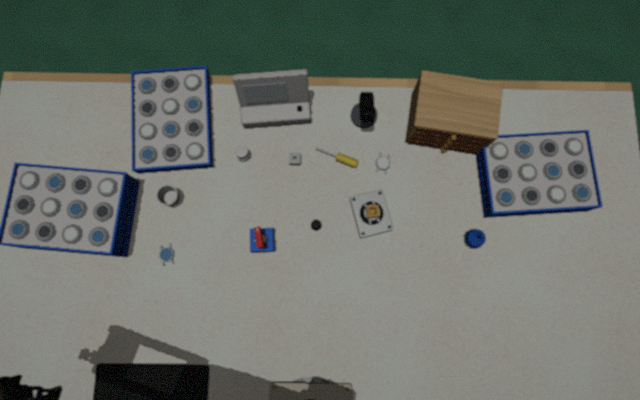

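View pics/b.png

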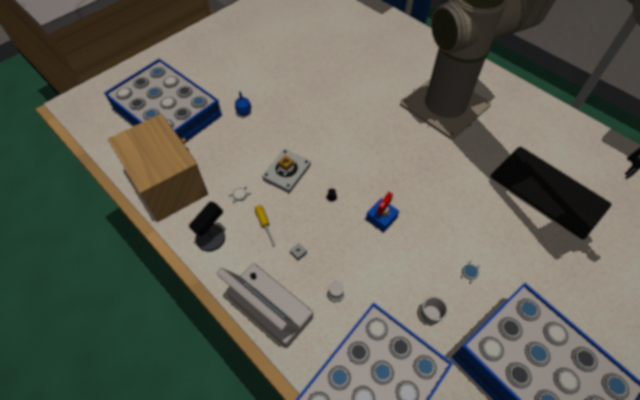

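The top view has the red driver in its blue stand at about (261,239) and the brass key at (372,211). In the scene view they are at (384,208) and (287,163). Next I'll enlarge these four areas in one picture.

```bash
cat >> h.py <<'E'
def panels(f,specs,w=400,h=300,s=8):
    ims={}; out=[]
    for n,cx,cy in specs:
        if n not in ims: ims[n]=viewer.snapshot(n)[:,:,::-1]
        x0=int(cx-w/s/2);y0=int(cy-h/s/2); x0=max(x0,0);y0=max(y0,0)
        c=ims[n][y0:y0+-(-h//s),x0:x0+w//s]
        c=cv2.resize(c,None,fx=s,fy=s,interpolation=cv2.INTER_CUBIC)[:h,:w]
        c=cv2.copyMakeBorder(c,0,h-c.shape[0],0,w-c.shape[1],cv2.BORDER_CONSTANT)
        c=np.clip(c*1.5,0,255).astype(np.uint8)
        for k in range(0,w//s,5):
            cv2.line(c,(k*s,0),(k*s,5),(0,255,0));cv2.line(c,(0,k*s),(5,k*s),(0,255,0))
            if k%10==0:
                cv2.putText(c,str(x0+k),(k*s,18),0,.4,(0,255,0));cv2.putText(c,str(y0+k),(6,k*s+5),0,.4,(0,255,255))
        out.append(c)
    rows=[np.hstack(out[i:i+2]) for i in range(0,len(out),2)]
    cv2.imwrite('pics/'+f,np.vstack(rows))
E
python3 - <<'E'
from h import *
panels('c.png',[('top',262,238),('top',372,211),('scene',384,208),('scene',287,167)])
E
```

```text
(no output)
```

View pics/c.png

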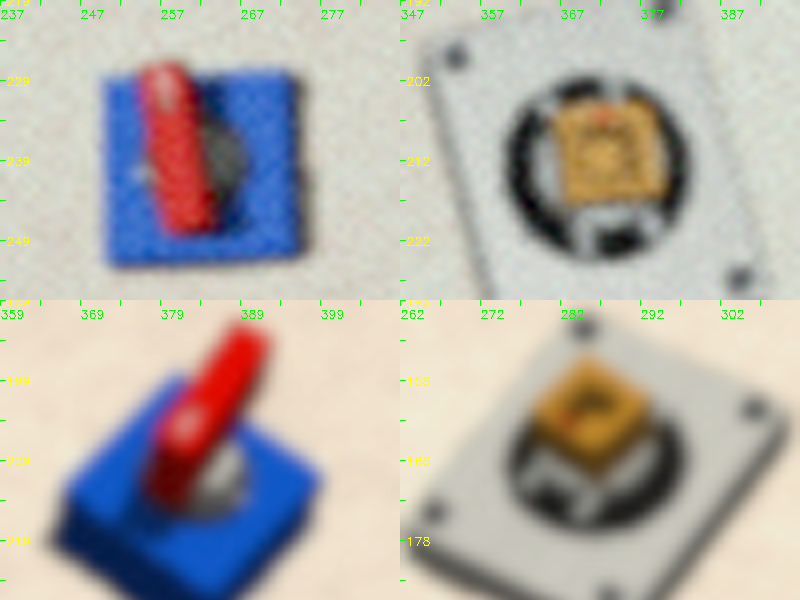

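The bar runs roughly along world x, with its white line at the far end, (257,230) in the top view. The key's red mark is at its far edge, (372,206). I'll fit box silhouettes to the colour masks from both cameras.

```bash
cat >> h.py <<'E'
from scipy.optimize import minimize
def mask(im,c):
    H=cv2.cvtColor(cv2.resize(im,None,fx=4,fy=4,interpolation=cv2.INTER_CUBIC),cv2.COLOR_RGB2HSV).astype(int);h,s,v=H[...,0],H[...,1],H[...,2]
    if c=='red': return ((h<6)|(h>172))&(s>130)&(v>60)
    if c=='brass': return (h>8)&(h<25)&(s>110)&(v>40)
    if c=='blue': return ((h>100)&(h<125)&(s>140)&(v>30))
def corners(x,y,yaw,lx,ly,z0,z1):
    c,s=np.cos(yaw),np.sin(yaw)
    return np.array([[x+c*a*lx/2-s*b*ly/2,y+s*a*lx/2+c*b*ly/2,z] for a in(-1,1) for b in(-1,1) for z in(z0,z1)])
def fit(ims,col,p0,lx,ly,z0,z1,ign=None,win=45):
    "fit box pose per camera; p=(x,y,yaw)"
    res={}
    data=[]
    for n,im in ims.items():
        u,v=proj(n,[p0[0],p0[1],(z0+z1)/2])[0]
        x0,y0=int(u-win),int(v-win); sub=im[max(y0,0):y0+2*win,max(x0,0):x0+2*win]
        m=mask(sub,col); g=mask(sub,ign) if ign else np.zeros_like(m)
        if ign: g=cv2.dilate(g.astype(np.uint8),np.ones((13,13)))>0
        data.append((n,max(x0,0),max(y0,0),m,g))
    def cost(p,d):
        tot=0
        for n,x0,y0,m,g in d:
            q=proj(n,corners(*p,lx,ly,z0,z1)); q=((q-[x0,y0]+.5)*4-.5)
            h=cv2.convexHull(q.astype(np.float32))
            M=np.zeros(m.shape,np.uint8); cv2.fillConvexPoly(M,np.round(h*16).astype(np.int32),1,shift=4)
            M=M>0; tot+=((M!=m)&~g).sum()/max((M&~g).sum(),1)
        return tot
    for k,d in [('both',data)]+[(d[0],[d]) for d in data]:
        best=min((minimize(cost,np.array(p0)+[0,0,a],args=(d,),method='Nelder-Mead',options=dict(initial_simplex=np.array(p0)+[0,0,a]+np.array([[0,0,0],[8,0,0],[0,8,0],[0,0,.2]]),maxiter=200)) for a in(-.15,.15)),key=lambda s:s.fun)
        res[k]=(best.x[:2].round(1),round(np.degrees(best.x[2]),1),round(best.fun,3))
    return res
E
python3 - <<'E'
from h import *
ims={n:viewer.snapshot(n) for n in('top','scene')}
bar=back('top',[(259,237)],100)[0]; st=back('top',[(262,240)],40)[0]; ky=back('top',[(372.5,210.5)],60)[0]
print(bar,st,ky)
print('bar',fit(ims,'red',[bar[0],bar[1],.1],56,16,64,100))
print('stand',fit(ims,'blue',[st[0],st[1],0],64,64,0,40,'red'))
print('key',fit(ims,'brass',[ky[0],ky[1],0.1],32,32,38,60))
E
```

```text
[482.0595334  141.80534533 100.        ] [480.79892991 141.28094793  40.        ] [ 563.88614117 -158.41359691   60.        ]
bar {'both': (array([481.4, 143.8]), np.float64(19.3), np.float64(0.744)), 'top': (array([484.6, 145.2]), np.float64(17.4), np.float64(0.38)), 'scene': (array([477.7, 141.4]), np.float64(20.4), np.float64(0.348))}
stand {'both': (array([483., 144.]), np.float64(-1.6), np.float64(0.649)), 'top': (array([486.2, 142.8]), np.float64(2.6), np.float64(0.309)), 'scene': (array([478.4, 140.8]), np.float64(5.4), np.float64(0.299))}
key {'both': (array([ 565.5, -161.1]), np.float64(7.8), np.float64(0.472)), 'top': (array([ 565.5, -161.1]), np.float64(7.8), np.float64(0.186)), 'scene': (array([ 563.9, -161.8]), np.float64(10.4), np.float64(0.283))}
```

```bash
python3 - <<'E'
from h import *
ims={n:viewer.snapshot(n) for n in('top','scene')}
out=[]
for n,c,p,dim,uv in [('top','red',(483,143,np.radians(9)),(56,16,64,100),(262,238)),('top','brass',(565,-161,.13),(32,32,38,60),(372,211)),('scene','red',(483,143,np.radians(9)),(56,16,64,100),(384,208)),('scene','brass',(565,-161,.13),(32,32,38,60),(287,163))]:
    x0,y0=int(uv[0]-25),int(uv[1]-18)
    sub=ims[n][y0:y0+37,x0:x0+50]; m=cv2.resize(mask(sub,c).astype(np.uint8),None,fx=2,fy=2,interpolation=0)
    I=cv2.resize(sub[:,:,::-1],None,fx=8,fy=8,interpolation=cv2.INTER_CUBIC); 
    ct,_=cv2.findContours(m,cv2.RETR_EXTERNAL,cv2.CHAIN_APPROX_NONE); cv2.drawContours(I,ct,-1,(255,255,0),1)
    q=((proj(n,corners(*p,*dim))-[x0,y0]+.5)*8-.5); h=cv2.convexHull(q.astype(np.float32))
    cv2.polylines(I,[h.astype(np.int32)],1,(0,255,0),1); out.append(I); print(n,c,m.sum())
cv2.imwrite('pics/d.png',np.vstack([np.hstack(out[:2]),np.hstack(out[2:])]))
E
```

```text
top red 6904
top brass 8888
scene red 7976
scene brass 8532
```

View pics/d.png

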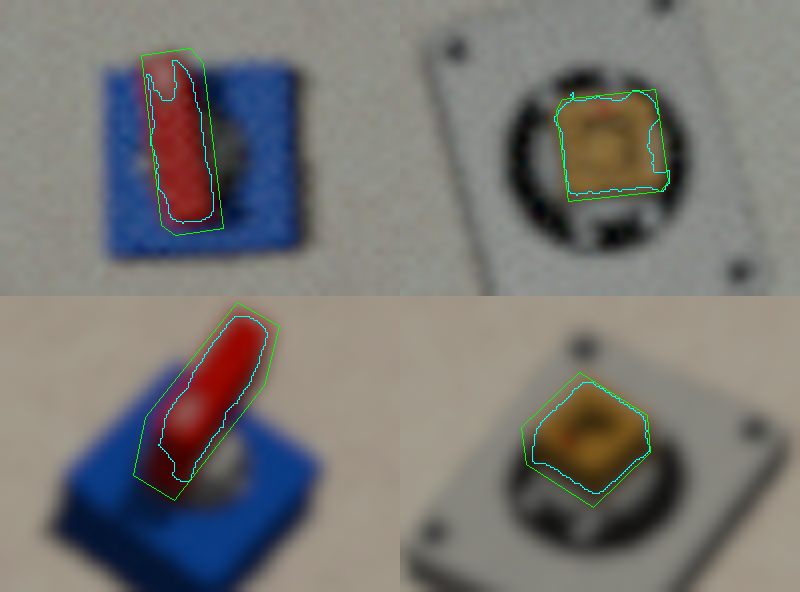

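The box model at (483,143), yaw 9°, and the key at (565,-161), yaw about 7.5°, overlay well. The masks themselves were too tight, so I'll loosen them and refit.

```bash
cat >> h.py <<'E'
def mask(im,c):
    I=cv2.resize(im,None,fx=4,fy=4,interpolation=cv2.INTER_CUBIC).astype(int);R,G,B=I[...,0],I[...,1],I[...,2]
    if c=='red': return (R-np.maximum(G,B)>25)&(R-G>35)&(abs(G-B)<45)
    if c=='brass': return (R-B>28)&(R>1.35*B)
    if c=='blue': return (B-R>35)&(B>1.5*R)
E
python3 - <<'E'
from h import *
ims={n:viewer.snapshot(n) for n in('top','scene')}
print('bar',fit(ims,'red',[482,143,.15],56,16,64,100,win=25))
print('stand',fit(ims,'blue',[483,143,0.02],64,64,0,40,'red',win=30))
print('key',fit(ims,'brass',[565,-161,0.13],32,32,38,60,win=18))
E
```

```text
bar {'both': (array([481.8, 143.8]), np.float64(15.9), np.float64(0.44)), 'top': (array([482.7, 144.5]), np.float64(15.6), np.float64(0.222)), 'scene': (array([480.4, 142.7]), np.float64(17.2), np.float64(0.198))}
stand {'both': (array([483.7, 142.7]), np.float64(2.4), np.float64(0.497)), 'top': (array([485.5, 144.8]), np.float64(2.5), np.float64(0.212)), 'scene': (array([477.6, 140. ]), np.float64(5.1), np.float64(0.238))}
key {'both': (array([ 564.7, -160.4]), np.float64(7.4), np.float64(0.278)), 'top': (array([ 566.1, -160.1]), np.float64(5.8), np.float64(0.057)), 'scene': (array([ 562.1, -161.1]), np.float64(8.7), np.float64(0.149))}
```

```bash
cat > mv.py <<'E'
import numpy as np
def rows(cur,tgt,n,g=85,first=0):
    "cur,tgt=(x,y,z,yaw deg) commanded; tool points down"
    c=np.array(cur,float);t=np.array(tgt,float);a=np.radians(c[3]);out=[]
    d=t-c; L=[d[0]*np.cos(a)+d[1]*np.sin(a), d[0]*np.sin(a)-d[1]*np.cos(a), -d[2]]
    for k in range(1,n+1): f=k/n; out.append([g]+[round(float(v*f),1) for v in L]+[0,0,round(float(-d[3]*f),1)])
    return out
E
python3 -c "
from mv import *
A=(137.2,584.1,250.3,166.8);B=(310,364,250,180)
print(rows(A,B,5));print(rows(B,(482,143.5,170,193),5))"
```

```text
[[85, -43.7, -35.0, 0.1, 0, 0, -2.6], [85, -87.4, -69.9, 0.1, 0, 0, -5.3], [85, -131.1, -104.9, 0.2, 0, 0, -7.9], [85, -174.8, -139.9, 0.2, 0, 0, -10.6], [85, -218.5, -174.8, 0.3, 0, 0, -13.2]]
[[85, -34.4, -44.1, 16.0, 0, 0, -2.6], [85, -68.8, -88.2, 32.0, 0, 0, -5.2], [85, -103.2, -132.3, 48.0, 0, 0, -7.8], [85, -137.6, -176.4, 64.0, 0, 0, -10.4], [85, -172.0, -220.5, 80.0, 0, 0, -13.0]]
```

>>> carry_out --commands '[[[85, -43.7, -35, 0.1, 0, 0, -2.6], [85, -87.4, -70, 0.1, 0, 0, -5.3], [85, -131, -105, 0.2, 0, 0, -7.9], [85, -175, -140, 0.2, 0, 0, -10.6], [85, -218.5, -175, 0.3, 0, 0, -13.2]]]'

```text
time: 1.12
tool_pos: [310.8, 362.3, 250.3]
tcp_rot: [180.0, 0.0, -179.9]
ft_force: [1.0, -0.5, 0.4]
finger_gap: 84.8
```

>>> carry_out --commands '[[[85, -34.4, -44.1, 16, 0, 0, -2.6], [85, -68.8, -88.2, 32, 0, 0, -5.2], [85, -103.2, -132.3, 48, 0, 0, -7.8], [85, -137.6, -176.4, 64, 0, 0, -10.4], [85, -172, -220.5, 80, 0, 0, -13]]]'

```text
time: 1.75
tool_pos: [482.9, 141.6, 169.9]
tcp_rot: [180.0, 0.1, -166.9]
ft_force: [1.1, 0.8, 0.6]
finger_gap: 85.2
```

>>> carry_out --commands '[[[85, 0, 0, 0, 0, 0, 0], [85, 0, 0, 0, 0, 0, 0]]]'

```text
time: 2.0
tool_pos: [481.7, 143.2, 170.1]
tcp_rot: [180.0, -0.0, -167.1]
ft_force: [0.3, 0.1, 0.4]
finger_gap: 85.2
```

>>> carry_out --commands '[[[60, 0, 0, 30, 0, 0, 0], [60, 0, 0, 60, 0, 0, 0], [60, 0, 0, 80, 0, 0, 0], [60, 0, 0, 86, 0, 0, 0], [60, 0, 0, 86, 0, 0, 0]]]' --grip_force 40

```text
time: 2.62
tool_pos: [481.7, 144.1, 84.6]
tcp_rot: [180.0, 0.0, -167.0]
ft_force: [-0.2, -0.6, 0.4]
finger_gap: 60.0
```

```bash
python3 - <<'E'
from h import *
panels('e.png',[('top',262,238),('scene',384,208)],s=6)
print(r.sense()['ft_force'])
E
```

```text
[ 0.33914977 -0.09445165 -0.70552474]
```

View pics/e.png

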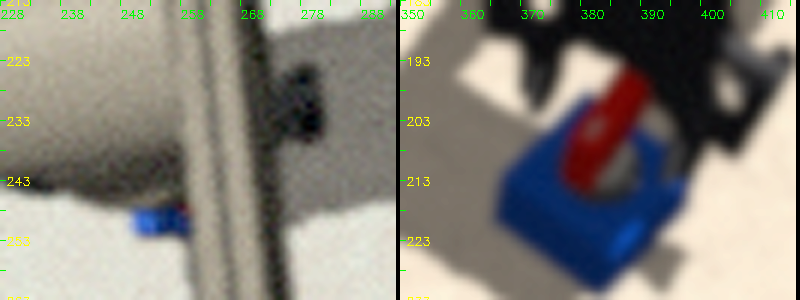

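The bar stands between the two open fingers (scene view, about (384,205), fingers at 372 and 400). I'll close on it now.

>>> carry_out --commands '[[[40, 0, 0, 0, 0, 0, 0], [25, 0, 0, 0, 0, 0, 0], [10, 0, 0, 0, 0, 0, 0], [5, 0, 0, 0, 0, 0, 0], [5, 0, 0, 0, 0, 0, 0]]]' --grip_force 100

```text
time: 3.35
tool_pos: [482.3, 143.2, 84.6]
tcp_rot: [180.0, 0.1, -167.0]
ft_force: [-0.4, 0.3, 5.7]
finger_gap: 15.0
```

>>> carry_out --commands '[[[5, 0, 0, 0, 0, 0, 0], [5, 0, 0, 0, 0, 0, 0]]]'

```text
time: 3.6
tool_pos: [482.3, 143.2, 84.6]
tcp_rot: [-180.0, 0.1, -167.0]
ft_force: [-1.5, -0.7, 5.9]
finger_gap: 14.6
```

```bash
python3 - <<'E'
from h import *
s=r.sense();print(s['tool_pos'],s['tcp_rot'],s['ft_force'],s['wrist_torque'],s['finger_gap'])
panels('f.png',[('scene',384,208),('scene',287,163)],s=8)
E
```

```text
[482.27979732 143.23167949  84.60685722] [-1.79996736e+02  5.46982183e-02 -1.67028551e+02] [-1.54033268 -0.66442381  5.85712862] [0.0147217  0.18408246 0.00199886] 14.640276500805346
```

View pics/f.png

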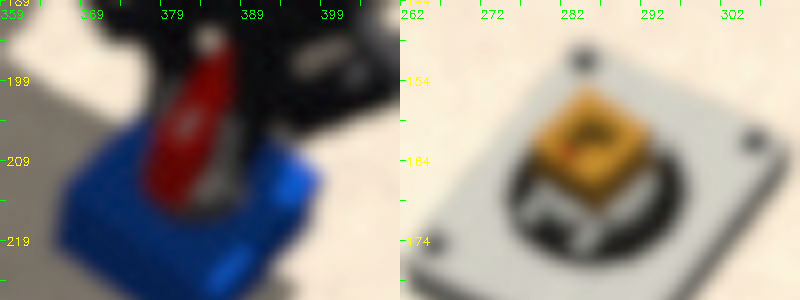

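The driver is gripped at a 14.6 mm gap, and the force reading is settled. I'll lift and carry it over the key.

```bash
python3 -c "
from mv import *
A=(482,143.5,184,193)
for x in rows(A,(564.5,-160.5,160,187.4),8,5): print(x)"
```

```text
[5, -1.5, -39.3, 3.0, 0, 0, 0.7]
[5, -3.0, -78.7, 6.0, 0, 0, 1.4]
[5, -4.5, -118.0, 9.0, 0, 0, 2.1]
[5, -6.0, -157.4, 12.0, 0, 0, 2.8]
[5, -7.5, -196.7, 15.0, 0, 0, 3.5]
[5, -9.0, -236.1, 18.0, 0, 0, 4.2]
[5, -10.5, -275.4, 21.0, 0, 0, 4.9]
[5, -12.0, -314.8, 24.0, 0, 0, 5.6]
```

>>> carry_out --commands '[[[5, 0, 0, -10, 0, 0, 0], [5, 0, 0, -30, 0, 0, 0], [5, 0, 0, -60, 0, 0, 0], [5, 0, 0, -90, 0, 0, 0], [5, 0, 0, -100, 0, 0, 0]]]'

```text
time: 4.28
tool_pos: [482.8, 143.4, 186.1]
tcp_rot: [-180.0, 0.2, -167.0]
ft_force: [0.4, -0.3, -2.4]
finger_gap: 14.7
```

>>> carry_out --commands '[[[5, -1.5, -39.3, 3, 0, 0, 0.7], [5, -3, -78.7, 6, 0, 0, 1.4], [5, -4.5, -118, 9, 0, 0, 2.1], [5, -6, -157.4, 12, 0, 0, 2.8]]]'

```text
time: 4.78
tool_pos: [522.5, -10.0, 170.7]
tcp_rot: [180.0, -0.1, -169.8]
ft_force: [-0.1, 0.3, -1.8]
finger_gap: 14.6
```

```bash
python3 -c "
from mv import *
for x in rows((523.2,-8.5,172,190.2),(564.5,-160.5,160,187.4),4,5): print(x)"
```

```text
[5, -3.4, -39.2, 3.0, 0, 0, 0.7]
[5, -6.9, -78.5, 6.0, 0, 0, 1.4]
[5, -10.3, -117.7, 9.0, 0, 0, 2.1]
[5, -13.7, -156.9, 12.0, 0, 0, 2.8]
```

>>> carry_out --commands '[[[5, -3.4, -39.2, 3, 0, 0, 0.7], [5, -6.9, -78.5, 6, 0, 0, 1.4], [5, -10.3, -117.7, 9, 0, 0, 2.1], [5, -13.7, -156.9, 12, 0, 0, 2.8], [5, -13.7, -156.9, 12, 0, 0, 2.8]]]'

```text
time: 5.4
tool_pos: [563.5, -163.2, 158.3]
tcp_rot: [180.0, -0.1, -172.8]
ft_force: [-0.4, 1.0, -3.3]
finger_gap: 14.7
```

```bash
python3 - <<'E'
from h import *
s=r.sense();p=s['tool_pos'];print(p,s['tcp_rot'],s['ft_force'])
panels('g.png',[('scene',287,150),('top',372,211)],s=8)
q=[p[0],p[1]]
print('nominal tip, flange centre, key mouth px', proj('scene',[[*q,p[2]-74.6],[*q,p[2]-39.6],[564.5,-160.5,60]]).round(1))
E
```

```text
[ 563.52004077 -163.2134499   158.27629933] [ 1.79973238e+02 -1.23951659e-01 -1.72809701e+02] [-0.36018408  1.03501037 -3.26885087]
nominal tip, flange centre, key mouth px [[283.9 154.3]
 [283.  146.3]
 [284.9 160.2]]
```

View pics/g.png

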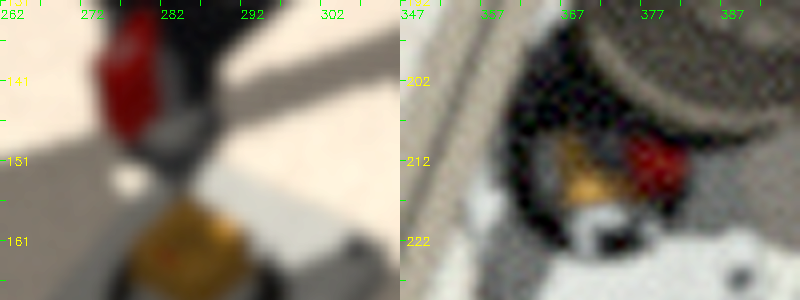

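```bash
python3 - <<'E'
from h import *
print(r.sense()['tool_pos'])
print(back('scene',[(285.1,160.3),(285.6,160.7)],60), back('top',[(372.0,210.4),(372.4,210.8)],60))
E
```

```text
[ 563.39734842 -160.7587099   158.6529907 ]
[[ 564.29947913 -159.78626403   60.        ]
 [ 564.24793548 -157.69272822   60.        ]] [[ 564.13993389 -157.05455359   60.        ]
 [ 563.05368513 -158.13737968   60.        ]]
```

>>> carry_out --commands '[[[5, 0, 0, 0, 0, 0, 0], [5, 0, 0, 0, 0, 0, 0]]]'

```text
time: 5.75
tool_pos: [564.1, -159.9, 160.0]
tcp_rot: [180.0, -0.0, -172.6]
ft_force: [0.1, 0.1, -2.3]
finger_gap: 14.8
```

>>> carry_out --commands '[[[5, 0, 1, 8, 0, 0, 0], [5, 0, 1, 16, 0, 0, 0], [5, 0, 1, 22, 0, 0, 0], [5, 0, 1, 25, 0, 0, 0], [5, 0, 1, 28, 0, 0, 0]]]'

```text
time: 6.38
tool_pos: [564.1, -159.9, 131.8]
tcp_rot: [-180.0, 0.0, -172.6]
ft_force: [1.0, 0.7, -2.1]
finger_gap: 15.2
```

>>> carry_out --commands '[[[5, 0, 0, 1, 0, 0, 0], [5, 0, 0, 2, 0, 0, 0], [5, 0, 0, 2, 0, 0, 0]]]'

```text
time: 6.75
tool_pos: [564.1, -159.9, 130.1]
tcp_rot: [-180.0, 0.0, -172.6]
ft_force: [-0.1, 1.3, -1.0]
finger_gap: 14.1
```

>>> carry_out --commands '[[[5, 0, 0, 1, 0, 0, 0], [5, 0, 0, 2, 0, 0, 0], [5, 0, 0, 3, 0, 0, 0], [5, 0, 0, 3.5, 0, 0, 0]]]'

```text
time: 7.25
tool_pos: [564.0, -159.9, 126.4]
tcp_rot: [180.0, -0.0, -172.6]
ft_force: [-0.4, 0.1, -1.7]
finger_gap: 14.6
```

>>> carry_out --commands '[[[5, 0, 0, 1, 0, 0, 0], [5, 0, 0, 2, 0, 0, 0], [5, 0, 0, 3, 0, 0, 0], [5, 0, 0, 3, 0, 0, 0]]]'

```text
time: 7.75
tool_pos: [564.0, -159.8, 123.4]
tcp_rot: [180.0, -0.0, -172.6]
ft_force: [0.5, 0.7, -2.1]
finger_gap: 14.9
```

>>> carry_out --commands '[[[5, 0, 0, 1, 0, 0, 0], [5, 0, 0, 2, 0, 0, 0], [5, 0, 0, 3, 0, 0, 0], [5, 0, 0, 4, 0, 0, 0], [5, 0, 0, 4, 0, 0, 0]]]'

```text
time: 8.38
tool_pos: [564.0, -159.9, 119.4]
tcp_rot: [180.0, -0.0, -172.6]
ft_force: [1.2, 0.3, -2.1]
finger_gap: 14.6
```

>>> carry_out --commands '[[[5, 0, 0, 1, 0, 0, 0], [5, 0, 0, 2, 0, 0, 0], [5, 0, 0, 3, 0, 0, 0], [5, 0, 0, 3, 0, 0, 0]]]'

```text
time: 8.88
tool_pos: [564.1, -159.9, 116.5]
tcp_rot: [-180.0, 0.0, -172.6]
ft_force: [0.1, 0.1, -1.1]
finger_gap: 14.7
```

>>> carry_out --commands '[[[5, 0, 0, 0.5, 0, 0, 0], [5, 0, 0, 1, 0, 0, 0], [5, 0, 0, 1.5, 0, 0, 0], [5, 0, 0, 1.5, 0, 0, 0]]]'

```text
time: 9.38
tool_pos: [564.2, -159.9, 115.2]
tcp_rot: [-180.0, 0.0, -172.6]
ft_force: [-1.0, 0.5, 1.2]
finger_gap: 15.2
```

>>> carry_out --commands '[[[5, 0, 0, 0.5, 0, 0, 0], [5, 0, 0, 1, 0, 0, 0], [5, 0, 0, 1, 0, 0, 0]]]'

```text
time: 9.75
tool_pos: [564.2, -159.9, 114.2]
tcp_rot: [-180.0, 0.0, -172.6]
ft_force: [-1.2, 1.0, 3.8]
finger_gap: 14.9
```

Pressing about 5.8 N (2.3 mm) with the bit about 18 mm deep. Now I'll turn clockwise while watching the torque.

>>> carry_out --commands '[[[5, 0, 0, 0, 0, 0, 2], [5, 0, 0, 0, 0, 0, 4], [5, 0, 0, 0, 0, 0, 6], [5, 0, 0, 0, 0, 0, 8], [5, 0, 0, 0, 0, 0, 10]]]'

```text
time: 10.38
tool_pos: [564.0, -159.8, 114.0]
tcp_rot: [180.0, -0.0, 177.2]
ft_force: [-1.0, 0.5, 4.2]
finger_gap: 14.8
```

```bash
cat > s.py <<'E'
from bench import r
s=r.sense();print(s['time'],s['tool_pos'].round(1),s['tcp_rot'].round(1),s['ft_force'].round(1),s['wrist_torque'].round(3),round(s['finger_gap'],1))
E
python3 s.py
```

```text
10.375 [ 564.  -159.8  114. ] [180.   -0.  177.2] [-1.   0.5  4.2] [0.218 0.324 0.063] 14.8
```

>>> carry_out --commands '[[[5, 0, 0, 0, 0, 0, 2], [5, 0, 0, 0, 0, 0, 4], [5, 0, 0, 0, 0, 0, 5]]]'

```text
time: 10.75
tool_pos: [563.9, -159.7, 113.9]
tcp_rot: [180.0, -0.0, 172.3]
ft_force: [-3.2, 2.0, 3.2]
finger_gap: 14.8
```

```bash
python3 s.py
```

```text
10.75 [ 563.9 -159.7  113.9] [180.   -0.  172.3] [-3.2  2.   3.2] [0.401 0.592 0.055] 14.8
```

>>> carry_out --commands '[[[5, 0.5, 0.3, 0, 0, 0, 2], [5, 0.5, 0.3, 0, 0, 0, 4], [5, 0.5, 0.3, 0, 0, 0, 6]]]'

```text
time: 11.12
tool_pos: [563.7, -159.6, 114.1]
tcp_rot: [-180.0, 0.0, 166.2]
ft_force: [-1.5, 1.1, 3.8]
finger_gap: 15.2
```

```bash
python3 s.py
```

```text
11.125 [ 563.7 -159.6  114.1] [-180.     0.   166.2] [-1.5  1.1  3.8] [0.244 0.28  0.011] 15.2
```

>>> carry_out --commands '[[[5, 0, 0, 0, 0, 0, 2], [5, 0, 0, 0, 0, 0, 4], [5, 0, 0, 0, 0, 0, 6]]]'

```text
time: 11.5
tool_pos: [563.7, -159.6, 114.0]
tcp_rot: [-180.0, 0.0, 160.2]
ft_force: [-1.0, 0.4, 4.0]
finger_gap: 14.9
```

```bash
python3 s.py
```

```text
11.5 [ 563.7 -159.6  114. ] [-180.     0.   160.2] [-1.   0.4  4. ] [0.114 0.214 0.06 ] 14.9
```

>>> carry_out --commands '[[[5, 0, 0, 0, 0, 0, 2], [5, 0, 0, 0, 0, 0, 4], [5, 0, 0, 0, 0, 0, 6]]]'

```text
time: 11.88
tool_pos: [563.7, -159.5, 114.0]
tcp_rot: [-180.0, 0.0, 154.2]
ft_force: [-0.3, 0.6, 4.5]
finger_gap: 14.5
```

```bash
python3 s.py
```

```text
11.875 [ 563.7 -159.5  114. ] [-180.     0.   154.2] [-0.3  0.6  4.5] [0.102 0.251 0.06 ] 14.5
```

>>> carry_out --commands '[[[5, 0, 0, 0, 0, 0, 2], [5, 0, 0, 0, 0, 0, 4], [5, 0, 0, 0, 0, 0, 6]]]'

```text
time: 12.25
tool_pos: [563.6, -159.5, 114.0]
tcp_rot: [-180.0, 0.0, 148.2]
ft_force: [-0.4, 0.8, 3.7]
finger_gap: 14.5
```

```bash
python3 s.py
```

```text
12.25 [ 563.6 -159.5  114. ] [-180.     0.   148.2] [-0.4  0.8  3.7] [0.081 0.236 0.072] 14.5
```

>>> carry_out --commands '[[[5, 0, 0, 0, 0, 0, 2], [5, 0, 0, 0, 0, 0, 4], [5, 0, 0, 0, 0, 0, 6]]]'

```text
time: 12.62
tool_pos: [563.7, -159.5, 114.0]
tcp_rot: [180.0, 0.0, 142.2]
ft_force: [-0.4, 0.6, 4.3]
finger_gap: 14.6
```

```bash
python3 s.py
```

```text
12.625 [ 563.7 -159.5  114. ] [180.    0.  142.2] [-0.4  0.6  4.3] [0.065 0.171 0.025] 14.6
```

>>> carry_out --commands '[[[5, 0, 0, 0, 0, 0, 2], [5, 0, 0, 0, 0, 0, 4], [5, 0, 0, 0, 0, 0, 6]]]'

```text
time: 13.0
tool_pos: [563.7, -159.5, 114.0]
tcp_rot: [180.0, 0.0, 136.2]
ft_force: [-1.0, -0.1, 4.0]
finger_gap: 14.9
```

```bash
python3 s.py
```

```text
13.0 [ 563.7 -159.5  114. ] [180.    0.  136.2] [-1.  -0.1  4. ] [0.086 0.109 0.13 ] 14.9
```

>>> carry_out --commands '[[[5, 0, 0, 0, 0, 0, 1], [5, 0, 0, 0, 0, 0, 2], [5, 0, 0, 0, 0, 0, 3]]]'

```text
time: 13.38
tool_pos: [563.6, -159.5, 114.0]
tcp_rot: [-180.0, -0.0, 133.3]
ft_force: [-0.8, 1.1, 3.9]
finger_gap: 14.4
```

```bash
python3 s.py
```

```text
13.375 [ 563.6 -159.5  114. ] [-180.    -0.   133.3] [-0.8  1.1  3.9] [0.142 0.132 0.117] 14.4
```

>>> carry_out --commands '[[[5, 0, 0, 0, 0, 0, 1], [5, 0, 0, 0, 0, 0, 2], [5, 0, 0, 0, 0, 0, 3]]]'

```text
time: 13.75
tool_pos: [563.6, -159.5, 114.0]
tcp_rot: [-180.0, -0.0, 130.3]
ft_force: [-1.4, 1.0, 3.1]
finger_gap: 14.8
```

```bash
python3 s.py
```

```text
13.75 [ 563.6 -159.5  114. ] [-180.    -0.   130.3] [-1.4  1.   3.1] [0.187 0.094 0.277] 14.8
```

>>> carry_out --commands '[[[5, 0, 0, 0, 0, 0, 1], [5, 0, 0, 0, 0, 0, 2], [5, 0, 0, 0, 0, 0, 3]]]'

```text
time: 14.12
tool_pos: [563.6, -159.5, 114.0]
tcp_rot: [-180.0, -0.0, 127.3]
ft_force: [0.2, 2.1, 4.8]
finger_gap: 15.0
```

```bash
python3 s.py
```

```text
14.125 [ 563.6 -159.5  114. ] [-180.    -0.   127.3] [0.2 2.1 4.8] [0.203 0.133 0.433] 15.0
```

>>> carry_out --commands '[[[5, 0, 0, 0, 0, 0, 1], [5, 0, 0, 0, 0, 0, 2], [5, 0, 0, 0, 0, 0, 3]]]'

```text
time: 14.5
tool_pos: [563.6, -159.5, 114.0]
tcp_rot: [180.0, -0.0, 124.3]
ft_force: [0.1, 1.6, 3.2]
finger_gap: 14.3
```

```bash
python3 s.py
```

```text
14.5 [ 563.6 -159.5  114. ] [180.   -0.  124.3] [0.1 1.6 3.2] [0.235 0.161 0.394] 14.3
```

The torque has levelled at about 0.42 N m, so the clutch is slipping, by roughly 3° so far. I'll turn about 4.5° more and hold.

>>> carry_out --commands '[[[5, 0, 0, 0, 0, 0, 1.5], [5, 0, 0, 0, 0, 0, 3], [5, 0, 0, 0, 0, 0, 4.5], [5, 0, 0, 0, 0, 0, 4.5]]]'

```text
time: 15.0
tool_pos: [563.6, -159.5, 114.0]
tcp_rot: [180.0, -0.0, 119.8]
ft_force: [-0.4, 1.4, 3.7]
finger_gap: 14.9
```

```bash
python3 s.py
```

```text
15.0 [ 563.6 -159.5  114. ] [180.   -0.  119.8] [-0.4  1.4  3.7] [0.266 0.078 0.388] 14.9
```

>>> carry_out --commands '[[[5, 0, 0, 0, 0, 0, -3], [5, 0, 0, 0, 0, 0, -6], [5, 0, 0, 0, 0, 0, -9], [5, 0, 0, 0, 0, 0, -9]]]'

```text
time: 15.5
tool_pos: [563.6, -159.5, 114.0]
tcp_rot: [180.0, -0.0, 128.8]
ft_force: [-1.1, 1.5, 3.0]
finger_gap: 14.9
```

```bash
python3 s.py
```

```text
15.5 [ 563.6 -159.5  114. ] [180.   -0.  128.8] [-1.1  1.5  3. ] [ 0.221  0.117 -0.042] 14.9
```

>>> carry_out --commands '[[[5, 0, 0, -4, 0, 0, 0], [5, 0, 0, -10, 0, 0, 0], [5, 0, 0, -18, 0, 0, 0], [5, 0, 0, -28, 0, 0, 0], [5, 0, 0, -38, 0, 0, 0]]]'

```text
time: 16.12
tool_pos: [563.6, -159.6, 152.9]
tcp_rot: [-180.0, 0.0, 128.9]
ft_force: [0.5, 0.9, -0.9]
finger_gap: 14.8
```

>>> carry_out --commands '[[[5, 0, 0, -20, 0, 0, 0], [5, 0, 0, -36, 0, 0, 0], [5, 0, 0, -36, 0, 0, 0]]]'

```text
time: 16.5
tool_pos: [565.0, -160.0, 190.8]
tcp_rot: [179.9, 0.2, 128.9]
ft_force: [-0.4, 0.2, -1.7]
finger_gap: 14.9
```

```bash
python3 - <<'E'
from h import *
import runpy; runpy.run_path('s.py')
s=r.sense(); p=s['tool_pos']
u,v=proj('scene',[p[0],p[1],p[2]-50])[0]; print(u,v)
panels('h.png',[('scene',u,v),('scene',287,163)],s=8)
E
python3 -c "
from mv import *
M=(523,-8.5,188,160)
print(rows((563.7,-159.3,188,128.9),M,5,5));print(rows(M,(482,143.5,170,193),5,5))"
```

```text
16.5 [ 565.  -160.   190.8] [179.9   0.2 128.9] [-0.4  0.2 -1.7] [ 0.007  0.017 -0.027] 14.9
282.77877872528336 141.96450646696044
[[5, 28.6, 12.6, -0.0, 0, 0, -6.2], [5, 57.2, 25.2, -0.0, 0, 0, -12.4], [5, 85.8, 37.8, -0.0, 0, 0, -18.7], [5, 114.3, 50.4, -0.0, 0, 0, -24.9], [5, 142.9, 63.0, -0.0, 0, 0, -31.1]]
[[5, 18.1, 25.8, 3.6, 0, 0, -6.6], [5, 36.2, 51.5, 7.2, 0, 0, -13.2], [5, 54.3, 77.3, 10.8, 0, 0, -19.8], [5, 72.4, 103.0, 14.4, 0, 0, -26.4], [5, 90.5, 128.8, 18.0, 0, 0, -33.0]]
```

View pics/h.png

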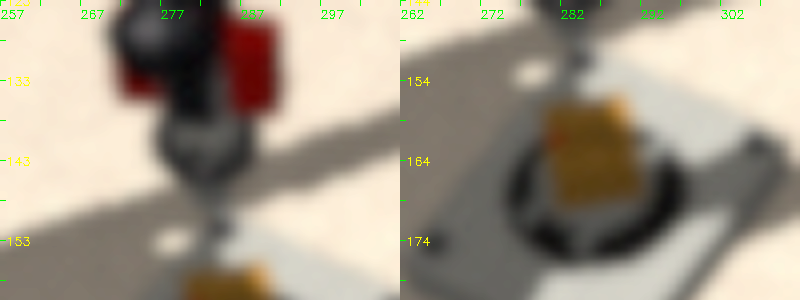

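The key is visibly turned (its mark is now on the left edge at (281,161)), and the driver hangs upright with its tip at (284,152). Back to the stand.

>>> carry_out --commands '[[[5, 28.6, 12.6, 0, 0, 0, -6.2], [5, 57.2, 25.2, 0, 0, 0, -12.4], [5, 85.8, 37.8, 0, 0, 0, -18.7], [5, 114.3, 50.4, 0, 0, 0, -24.9], [5, 142.9, 63, 0, 0, 0, -31.1]]]'

```text
time: 17.18
tool_pos: [522.1, -7.7, 187.0]
tcp_rot: [-180.0, -0.1, 160.2]
ft_force: [-0.2, 0.5, -2.1]
finger_gap: 14.9
```

>>> carry_out --commands '[[[5, 18.1, 25.8, 3.6, 0, 0, -6.6], [5, 36.2, 51.5, 7.2, 0, 0, -13.2], [5, 54.3, 77.3, 10.8, 0, 0, -19.8], [5, 72.4, 103, 14.4, 0, 0, -26.4], [5, 90.5, 128.8, 18, 0, 0, -33]]]'

```text
time: 17.8
tool_pos: [481.1, 144.1, 169.0]
tcp_rot: [180.0, -0.1, -166.8]
ft_force: [0.8, -0.5, -2.2]
finger_gap: 14.7
```

>>> carry_out --commands '[[[5, 0, 0, 0, 0, 0, 0], [5, 0, 0, 0, 0, 0, 0], [5, 0, 0, 0, 0, 0, 0], [5, 0, 0, 0, 0, 0, 0]]]'

```text
time: 18.3
tool_pos: [482.3, 142.6, 170.0]
tcp_rot: [-180.0, 0.0, -167.1]
ft_force: [-0.4, 0.2, -3.0]
finger_gap: 14.7
```

```bash
python3 s.py
```

```text
18.3 [482.3 142.6 170. ] [-180.     0.  -167.1] [-0.4  0.2 -3. ] [ 0.007 -0.002 -0.001] 14.7
```

>>> carry_out --commands '[[[5, 0, 0, 20, 0, 0, 0], [5, 0, 0, 40, 0, 0, 0], [5, 0, 0, 52, 0, 0, 0], [5, 0, 0, 60, 0, 0, 0], [5, 0, 0, 62, 0, 0, 0]]]'

```text
time: 18.92
tool_pos: [482.0, 143.2, 107.8]
tcp_rot: [180.0, -0.0, -167.0]
ft_force: [0.3, 1.0, -0.9]
finger_gap: 14.7
```

>>> carry_out --commands '[[[5, 0, 0, 4, 0, 0, 0], [5, 0, 0, 8, 0, 0, 0], [5, 0, 0, 12, 0, 0, 0], [5, 0, 0, 16, 0, 0, 0], [5, 0, 0, 18, 0, 0, 0]]]'

```text
time: 19.55
tool_pos: [481.9, 143.3, 89.6]
tcp_rot: [180.0, -0.0, -167.0]
ft_force: [-0.4, 0.1, -2.1]
finger_gap: 14.6
```

```bash
python3 s.py
```

```text
19.55 [481.9 143.3  89.6] [ 180.   -0. -167.] [-0.4  0.1 -2.1] [-0.012 -0.047 -0.032] 14.6
```

>>> carry_out --commands '[[[5, 0, 0, 1.5, 0, 0, 0], [5, 0, 0, 3, 0, 0, 0], [5, 0, 0, 4, 0, 0, 0], [5, 0, 0, 5, 0, 0, 0], [5, 0, 0, 5, 0, 0, 0]]]'

```text
time: 20.18
tool_pos: [482.0, 143.3, 85.0]
tcp_rot: [-180.0, -0.0, -167.0]
ft_force: [-0.1, 0.0, -1.6]
finger_gap: 14.8
```

```bash
python3 s.py
```

```text
20.175 [482.  143.3  85. ] [-180.   -0. -167.] [-0.1  0.  -1.6] [-0.014 -0.012  0.048] 14.8
```

>>> carry_out --commands '[[[5, 0, 0, 0.5, 0, 0, 0], [5, 0, 0, 0.7, 0, 0, 0], [18, 0, 0, 0.7, 0, 0, 0], [30, 0, 0, 0.7, 0, 0, 0], [60, 0, 0, 0.7, 0, 0, 0]]]'

```text
time: 20.8
tool_pos: [482.2, 143.3, 84.4]
tcp_rot: [-180.0, 0.0, -167.0]
ft_force: [-0.3, 0.0, 0.4]
finger_gap: 47.2
```

>>> carry_out --commands '[[[60, 0, 0, 0, 0, 0, 0], [60, 0, 0, -10, 0, 0, 0], [60, 0, 0, -40, 0, 0, 0], [60, 0, 0, -80, 0, 0, 0], [60, 0, 0, -120, 0, 0, 0]]]'

```text
time: 21.42
tool_pos: [482.0, 143.3, 206.2]
tcp_rot: [-180.0, 0.0, -167.0]
ft_force: [1.1, 0.4, -0.6]
finger_gap: 59.7
```

```bash
python3 s.py; python3 -c "
from mv import *
print(rows((482,143.3,204,193),(340,330,250,180),5,85))"
```

```text
21.425 [482.  143.3 206.2] [-180.    0. -167.] [ 1.1  0.4 -0.6] [-0.009  0.058  0.007] 59.7
[[85, 19.3, 42.8, -9.2, 0, 0, 2.6], [85, 38.5, 85.5, -18.4, 0, 0, 5.2], [85, 57.8, 128.3, -27.6, 0, 0, 7.8], [85, 77.1, 171.1, -36.8, 0, 0, 10.4], [85, 96.4, 213.9, -46.0, 0, 0, 13.0]]
```

>>> carry_out --commands '[[[60, 19.3, 42.8, -9.2, 0, 0, 2.6], [60, 38.5, 85.5, -18.4, 0, 0, 5.2], [60, 57.8, 128.3, -27.6, 0, 0, 7.8], [60, 77, 171, -36.8, 0, 0, 10.4], [60, 96, 214, -46, 0, 0, 13]]]'

```text
time: 22.05
tool_pos: [339.5, 331.4, 251.6]
tcp_rot: [180.0, 0.1, 179.9]
ft_force: [1.3, 0.6, 0.2]
finger_gap: 59.7
```

```bash
python3 - <<'E'
from h import *
panels('i.png',[('top',262,238),('top',372,211),('scene',384,208),('scene',287,167)])
E
```

```text
(no output)
```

View pics/i.png

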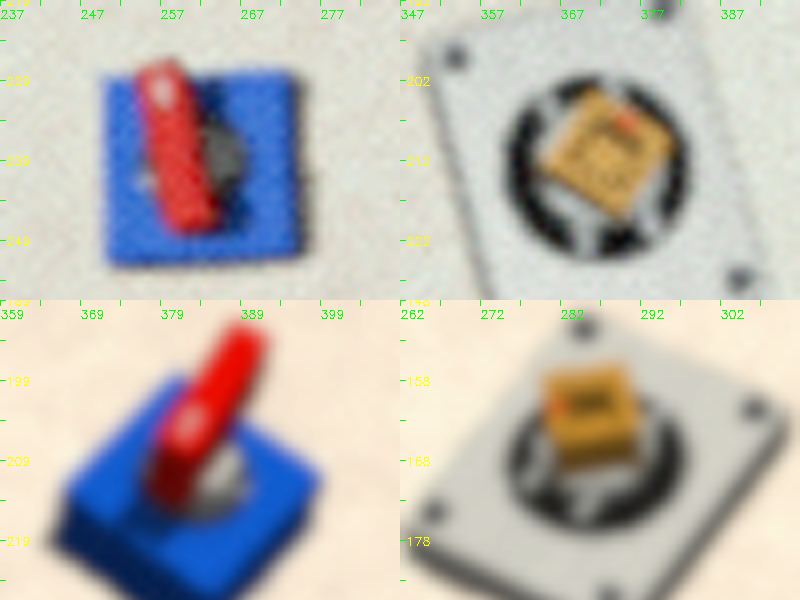

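The driver stands upright and free, and the key is turned, with its mark now at (375,207) in the top view. I'll check whether the bar turned in the pads instead of on the bit by comparing the bar's yaw before and after.

```bash
python3 - <<'E'
from h import *
old={'top':cv2.imread('pics/a.png')[:,:,::-1].copy(),'scene':cv2.imread('pics/b.png')[:,:,::-1].copy()}
new={n:viewer.snapshot(n) for n in('top','scene')}
for I in(old,new):
    print('bar',fit(I,'red',[482,143,.18],56,16,64,100,win=25))
    m=mask(I['top'][218:258,237:287],'red'); y,x=np.nonzero(m); c=np.cov(x,y); w,V=np.linalg.eigh(c);print('axis',np.degrees(np.arctan(V[0,1]/V[1,1])),len(x))
print('key',fit(new,'brass',[565,-160,-.6],32,32,38,60,win=18))
E
```

```text
bar {'both': (array([481.9, 143.9]), np.float64(15.6), np.float64(0.44)), 'top': (array([483.4, 144.6]), np.float64(15.7), np.float64(0.222)), 'scene': (array([480.2, 142.9]), np.float64(17.1), np.float64(0.201))}
axis 9.896049989974944 2178
bar {'both': (array([481.8, 143.8]), np.float64(17.3), np.float64(0.428)), 'top': (array([482.3, 144.6]), np.float64(17.1), np.float64(0.216)), 'scene': (array([480.7, 142.6]), np.float64(18.6), np.float64(0.191))}
axis 12.235049220025962 2186
key {'both': (array([ 564.9, -159.7]), np.float64(-33.4), np.float64(0.291)), 'top': (array([ 565.8, -159.6]), np.float64(-31.7), np.float64(0.077)), 'scene': (array([ 561.6, -162.3]), np.float64(-28.3), np.float64(0.134))}
```

The numbers agree. The tool turned 67.6°: about 40° of that was the key, 11° was play and 8° was elastic wind-up. That leaves about 7° of clutch slip, and the bar's yaw in the pads changed by only about 2°. I'm handing in.

```bash
python3 -c "
from bench import r
print(r.hand_in())"
```

```text
the job is handed in; nothing more can be done
None
```

I took the driver from its stand, fitted it about 18 mm into the key's socket and turned it clockwise until the clutch slipped. I then stood it back in the stand, let go and moved the arm clear. The job was handed in at about 22 s; no verdict was reported.

- **Pressing:** the downward force while turning was about 5 to 7 N, which puts the cushion at roughly 2 to 2.7 mm. I worked this out from the force reading, as the cushion can't be read directly.
- **Turning:** the key went round about 40° before its stop. The torque then rose and levelled at about 0.4 N m, so the clutch was slipping.
- **Slip:** I estimate about 6 to 8°. This comes from the turn angle, because the pictures can't show the handle's angle on the bit directly. The bar's direction in the pictures changed by only about 2° from start to finish, so the slip was in the clutch and not in the gripper pads.
- **Last pictures:** the driver stands upright in its stand with its flange seated, and the key is visibly turned. I didn't compare the bystanders' positions before and after. The arm passed well above them and met no unexpected force.
- **Disagreements:** the two cameras differed by 2 to 4 mm on the key's position, and my box fits gave the bar's direction 3 to 4° higher than I measured by eye. Neither affected the grasp or the fit.

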